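# Move the lift-off guard to the loaded tube mixer and start it

## Robot

A 6-joint arm with a two-finger parallel gripper is mounted at the origin on a cart in front of the work surface, level with it; the furniture and walls round the work are solid. World frame = base frame: x ahead of the robot, y to its left, z up, the work surface at z = 0. Lengths are in mm, angles in rad, forces in N, time in s.
With the tool pointing down it reaches from about 275 to 750 mm from the base axis. Payload 10.2 kg.
Tool frame: the origin (TCP) lies midway between the tips of the shut fingers; the grasp point (between the pads) lies 19 mm behind it; z points along the fingers, y is the line along which they close (so a half turn about z gives the same grasp; the last joint's range is limited). The gripper opens to 85 mm and grips with 20 to 120 N. Pads are 22 mm wide; open, the fingers measure 114 mm over their backs; the gripper's body (76 mm by 85 mm) begins 54 mm behind the grasp point. The pads swing forward as they close: fully open they stand 13 mm farther back than shut.
Start: joints at [-1.528, 0.313, 1.498, -0, 1.331, -0.223], TCP at [137.894, -506.573, 231.294] pointing down, gripper open.
Joint ranges: [-2.94, 2.94], [-0.97, 2.17], [0.19, 2.56], [-1.23, 4.37], [0.02, 3.11], [-2.88, 2.88]. Speed limits (rad/s): [2.39, 2.39, 3.01, 3.14, 3.14, 3.14].

## Interface

Orientations are given as a unit quaternion [w, x, y, z].
In Python, from rig import ctrl gives the robot as it stands.
- The arm moves only by the tool send_rows, never from a script. Its argument "targets" is a list of rows, each a list of 7 numbers: the closure, from -1 (fully open) to 1 (shut), so that 0 is half open, then the shift along the tool's x, y, z in m, then the turn, a rotation vector about the tool's x, y, z in rad. In form: [[claw, dx, dy, dz, ax, ay, az], ...]. A call has exactly 10 rows; each row shifts and turns the commanded pose from where the row before left it, along the tool's axes as they then stand; what a row does not reach is not made up. A row lasts 1/8 s, in which the tool goes at most 62.5 mm and 10.7 degrees, less where a joint would pass 70% of its speed; a pose out of reach is approached as far as the arm can. A call with a gripper value outside its range is refused whole. The fingers move at their own pace and stop on an object; "squeeze" is the grip in N (left out, the last holds). Time passes only in rows, so rows that do not move let the fingers close, or fill a call up. It gives the time, the measured TCP pose, the force, the opening and the grip force at its end, in the units of the state.
- ctrl.sense(): the state, without advancing time (a new reading comes with each control period).
- ctrl.capture(name): name is "scene" or "top"; returns a dict with "img" (480x640x3 uint8, red, green, blue), "camera_matrix" (3x3 intrinsics, pixels), "R" (3x3) and "t" (3): a world point X has camera coordinates R X + t. Camera axes: x right, y down, z forward; pixel columns grow to the right and rows downward; lengths in mm; the calibration is good to about 2 mm. A picture is of the moment at which its call begins. There is no depth.
- ctrl.finish_job(): hands the job in; it is judged then, once.
Trained networks look in a picture, given as the dict that the camera call returned (one of the last four; its "shot" number tells which), for a name from the list of things; names that differ only in an ending like _2 or _b are one class to them, and where a whole thing is asked for, a point or a joint stands for the part that bears it (a point fixed in the world has none). Each returns a list of dicts, best first, with "score" (0 to 1); they miss things now and then, are a little off and sometimes report something else, mostly with a low value. They report only what shows in the picture. A call takes as long as a camera call.
- ctrl.boxes_of(query, picture): "extent" ([left, top, width, height] in pixels, round what is visible of it).
- ctrl.landmark_of(query, picture): "point" ([column, row] in pixels: a listed point, or the origin of a listed thing).
The state is a dict: "time_s": time; "joints": joint angles; "dq": joint speeds; "tau": joint torques, N m; "eef_pos": TCP position; "ee_rot": TCP orientation; "force": force on the tool from outside, world axes, zero at the start; "wrist_torque": the same for the moment, N m; "grip_width": opening from 0.0 (shut) to 1.0 (fully open); "grip_force": force on a finger pad.
Only numpy, scipy, OpenCV 4.12 (cv2) and the standard library are available. Lean on these libraries where they do the work, as an engineer would, in place of code of your own. Each camera call takes 0.05 s, during which the arm holds its last target. There are 200 camera calls.

## Task

The two tube mixers share one clear guard cover, and it is on the empty one. Squeeze its two finger tabs together to draw in the sprung hinge pins, lift the cover off, lay it the same way on the mixer that holds the tubes, shut flat on the deck with both hinge pins sprung fully out into that mixer's ears, and only then press that mixer's start key fully in and let go. Leave the empty mixer's key alone, and do not knock over or shove the orange-lidded cup or the dropper bottle.

Things in the scene. Friction and masses are not known exactly. Their poses are not given: they have to be found in the camera images.
- cover_tabs (a point): midpoint between the guard cover's two finger tabs, at gripping height, 25 mm above the cover plate along its normal. Axes: y along the hinge, tab to tab (grip along y); while the cover lies shut, z is vertical and x level, away from the mixer's front, and the plate is pitched 27 deg, its normal (-0.454, 0, 0.891) in these axes. Tab tops are 13 mm above this point along the normal
- cover_mid (a point): centre of the cover plate, a clear panel in a grey frame, 122 (up the slope) x 136 x 8 mm; same axes. With hinge parts and pins it weighs about 0.2 kg, its centre of mass about 20 mm down the slope from the tabs
- cover_hinge (a point): centre of the cover's hinge axis, at its upper edge; same axes; cover_tabs lies at (-0.0358, 0, -0.0003) m from it. Two steel barrels, 16 mm diameter, reach to 86 mm either side of it along y; the 7 mm pins stand 9 mm out of them when free and are 3 mm inside them when fully drawn in
- pin_left (a joint): draw of the sprung hinge pin on the cover's +y side: 0 fully out, 0.012 fully in (m). It is one piece with the +y finger tab, a steel plate 34 mm long up the slope, 35 mm high off the cover, 6 mm thick, which slides inwards along y against a spring (3 N at first, 7 N at the stop). Outer faces of the two tabs: 62 mm apart when free, 38 mm when fully squeezed
- pin_right (a joint): the same for the pin and tab on the cover's -y side
- mixer_empty: the empty tube mixer (no tubes on its disc; carries the cover at the start), same as mixer_loaded. Origin: centre of its underside, z up, front towards -x. Fixed
- mixer_loaded: the tube mixer with three capped tubes on its disc. 230 mm deep (x), 216 wide (y), 278 high, fixed; origin: centre of its underside, z up, front towards -x. Its deck slopes up at 27 deg from front (-x) to a column whose grey control head overhangs the hinge end of the deck, so a gripper coming straight down there strikes it; come along the deck normal, (-0.454, 0, 0.891)
- mixer_empty_hinge (a point): centre of the empty mixer's hinge line; as mixer_loaded_hinge
- mixer_loaded_hinge (a point): centre of the hinge line, at (0.040, 0, 0.128) m in the mixer's axes, y along it. The cover is home when cover_hinge is here with the same axes. 93 mm above it and 18 mm in front is the lower front edge of the head. At each end is a U saddle for the barrel end, 19 mm wide, flared to 29 mm at its mouth, and outside it an ear with a 12 mm hole for the pin
- mixer_loaded_deck (a point): centre of the loaded mixer's deck, in its surface. Cover off or on: along the deck normal, pins drawn in; the ears end 18 mm above the hinge line, so 40 mm up the cover is clear of them. Barrel ends have 3 mm play to the ears along y, ears chamfered 5 mm. Saddle and ears let the cover go down if it is within 3 mm
- key_loaded_top (a point): centre of the top of the loaded mixer's start key, a grey round button, 24 mm diameter, standing 8 mm out of a black housing near the lower front edge of the sloped deck. Pressed along (0.454, 0, -0.891) in the mixer's axes; travel 6 mm, 5 N when fully in, springs back
- key_loaded (a joint): start key of the loaded mixer: 0 out, 0.006 fully in (m)
- key_empty (a joint): start key of the empty mixer, at the same place on it; to be left alone
- cup_mid (a point): centre of the orange-lidded specimen cup, 55 mm diameter, 72 mm high, standing loose on the table, to the right of the mixers
- bottle_mid (a point): centre of the brown dropper bottle with black top, 33 mm diameter, 106 mm high, standing loose near the cup

How it is judged:
By the outcome, as a careful person would: the job done as asked, in the order asked, and still so for the second after the job is handed in, with the robot touching nothing.
It also fails if it takes over 58 s, if anything falls off the work surface, if the arm or the gripper's body presses on something with over 40 N, if the wrist force passes 120 N, or if a joint passes its speed limit or range.

## Working session

There is one attempt and no reset: what is moved stays moved. The work goes in short steps, Python scripts to look and compute and a tool call to move; the robot and the scene stay as the last step left them, time stands still between calls to the robot, and variables do not carry over. Pictures are saved under pics/ and viewed, at most 10 in all, crops included, and the job is handed in when it is done.

Besides the shell and the picture viewer there is one more tool, called after "Call:" by a JSON object that holds its "api" and its "payload". send_rows: Moves the arm, as the interface text tells. Its arguments: {"type":"object","properties":{"targets":{"type":"array"},"squeeze":{"type":"number"}},"required":["targets"]}

```bash
ls; mkdir -p pics; cat > h.py <<'E'
import numpy as np, cv2
from rig import ctrl
def snap(n,f=None):
    p=ctrl.capture(n)
    if f: cv2.imwrite('pics/'+f,p['img'][:,:,::-1])
    return p
def proj(p,X):
    c=np.atleast_2d(X)@np.array(p['R']).T+np.array(p['t']); c=c@np.array(p['camera_matrix']).T
    return c[:,:2]/c[:,2:]
E
python3 - <<'E'
from h import *
s=snap('scene','s1.png');t=snap('top','t1.png')
for p in (s,t):
    print(-np.array(p['R']).T@np.array(p['t']),np.array(p['R'])[2])
    for q in "cover_tabs cover_mid cover_hinge mixer_empty mixer_loaded mixer_empty_hinge mixer_loaded_hinge mixer_loaded_deck key_loaded_top cup_mid bottle_mid".split():
        print(q,[(np.round(d['point'],1).tolist(),round(d['score'],2)) for d in ctrl.landmark_of(q,p)[:2]])
print(ctrl.sense())
E
```

```text
pics
[-138.86691796 -985.3889341  1025.28367544] [ 0.46399675  0.63378825 -0.61888566]
cover_tabs [([335.8, 253.7], 0.8)]
cover_mid [([331.0, 273.8], 0.75), ([401.6, 347.0], 0.3)]
cover_hinge [([347.2, 249.0], 0.76), ([244.8, 190.2], 0.23)]
mixer_empty [([331.4, 291.3], 0.9)]
mixer_loaded [([252.5, 209.8], 0.81)]
mixer_empty_hinge [([344.4, 251.2], 0.95), ([333.4, 292.8], 0.63)]
mixer_loaded_hinge [([255.4, 174.3], 0.67)]
mixer_loaded_deck [([243.3, 192.8], 0.97)]
key_loaded_top []
cup_mid [([404.3, 344.7], 0.82)]
bottle_mid [([367.5, 361.3], 0.76)]
[ 125.0743549   -95.33241877 1451.03864074] [ 0.27458157  0.0396681  -0.96074523]
cover_tabs [([357.0, 226.0], 0.56)]
cover_mid [([358.7, 239.5], 0.75)]
cover_hinge [([357.4, 213.0], 0.56)]
mixer_empty []
mixer_loaded [([181.1, 221.7], 0.83)]
mixer_empty_hinge [([356.4, 213.6], 0.9)]
mixer_loaded_hinge [([175.6, 192.4], 0.97)]
mixer_loaded_deck [([173.8, 219.2], 0.83), ([173.6, 191.9], 0.66)]
key_loaded_top [([164.7, 252.8], 0.62)]
cup_mid [([458.4, 249.8], 0.74)]
bottle_mid [([457.5, 287.7], 0.78)]
{'time_s': 1.2, 'joints': array([-1.52834470e+00,  3.12925978e-01,  1.49772363e+00,  3.55005660e-05,
        1.33099257e+00, -2.23430806e-01]), 'dq': array([ 0.00030856, -0.00056885, -0.00161105, -0.00052083, -0.00144204,
        0.00141786]), 'tau': array([-5.66963608e-04, -4.12168622e+01, -2.59897935e+01, -2.85109181e-04,
        5.62984387e-04,  4.07148576e-06]), 'eef_pos': array([ 137.93085027, -506.5586212 ,  231.27197075]), 'ee_rot': array([-2.31012284e-05,  9.91176882e-01,  1.32545797e-01,  1.94092269e-05]), 'force': array([ 0.00416251, -0.62654194, -0.12129836]), 'wrist_torque': array([-0.01318497, -0.04526526,  0.04906313]), 'grip_force': 0.0, 'grip_width': 1.0027528414163749}
```

View pics/t1.png

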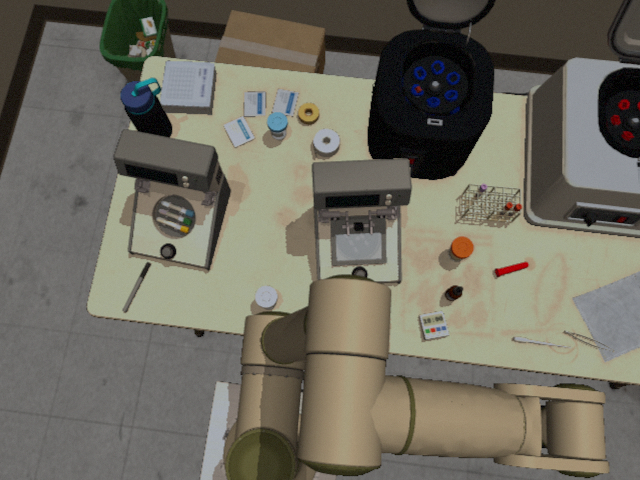

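View pics/s1.png

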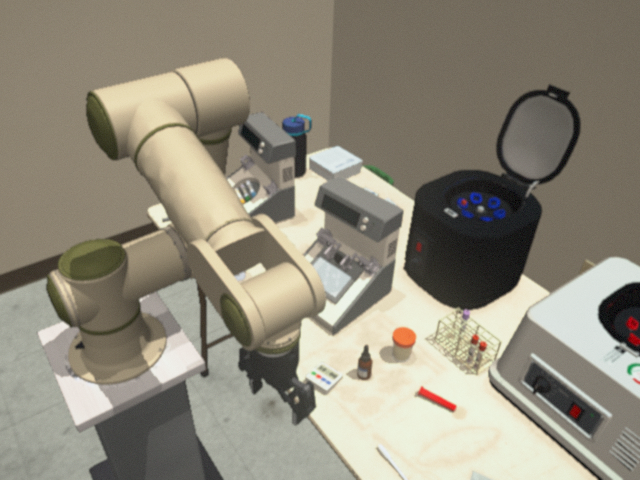

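```bash
cat > fit.py <<'E'
from h import *
from scipy.optimize import least_squares
H=np.array([40,0,128.]); T=H+[-35.8,0,-.3]
n=np.array([-.454,0,.891]); M=T-25*n+(-4)*n  # approx
def W(q,X):
    c,s=np.cos(q[2]),np.sin(q[2]); return np.array([[c,-s,0],[s,c,0],[0,0,1]])@X+[q[0],q[1],0]
def fit(obs,q0):
    # obs: list of (pic, X, px)
    f=lambda q:np.concatenate([proj(p,W(q,X))[0]-px for p,X,px in obs])
    r=least_squares(f,q0,loss='soft_l1',x_scale=[10,10,.1]); return r.x,np.round(r.fun.reshape(-1,2),1).tolist()
E
python3 - <<'E'
from fit import *
s=snap('scene');t=snap('top')
O=np.zeros(3)
print(fit([(s,H,[255.4,174.3]),(t,H,[175.6,192.4]),(s,O,[252.5,209.8]),(t,O,[181.1,221.7])],[500,250,0]))
print(fit([(s,H,[344.4,251.2]),(t,H,[356.4,213.6]),(s,O,[331.4,291.3]),(s,T,[335.8,253.7]),(t,T,[357,226])],[500,-100,0]))
# free triangulation
def tri(a,b):
    return least_squares(lambda X:np.r_[proj(s,X)[0]-a,proj(t,X)[0]-b],[450,0,100]).x.round(1)
for nme,a,b in [('Hl',[255.4,174.3],[175.6,192.4]),('deckl',[243.3,192.8],[173.8,219.2]),('He',[344.4,251.2],[356.4,213.6]),('CH',[347.2,249],[357.4,213]),('T',[335.8,253.7],[357,226]),('mid',[331,273.8],[358.7,239.5]),('cup',[404.3,344.7],[458.4,249.8]),('bot',[367.5,361.3],[457.5,287.7])]: print(nme,tri(a,b))
E
```

```text
(array([ 5.41276092e+02,  3.22649797e+02, -2.24275810e-01]), [[1.6, -1.0], [0.2, -0.4], [-5.5, -0.1], [0.1, 0.7]])
(array([ 5.40372714e+02, -1.38491360e+02,  1.32944072e-01]), [[0.3, -3.0], [0.2, -0.5], [0.5, -0.2], [-0.9, 0.4], [0.1, 1.2]])
Hl [578.4 315.4 125.2]
deckl [529.5 322.7  68.5]
He [ 581.3 -132.7  117.4]
CH [ 583.5 -135.9  124.6]
T [ 547.7 -137.5  127.3]
mid [ 529.  -146.7   74.8]
cup [ 550.4 -406.3   28.9]
bot [ 443.4 -404.1   42.1]
```

```bash
cat > ov.py <<'E'
from fit import *
def ov(p,qs,box,f,k=4):
    x0,y0,x1,y1=box
    im=cv2.resize(p['img'][y0:y1,x0:x1,::-1],None,fx=k,fy=k,interpolation=cv2.INTER_CUBIC)
    for q in qs:
        P=lambda X:tuple(int(v) for v in ((proj(p,W(q,np.array(X,float)))[0]+.5-[x0,y0])*k-.5))
        L=lambda a,b,c:cv2.line(im,P(a),P(b),c,1,cv2.LINE_AA)
        c=[[-115,-108,0],[115,-108,0],[115,108,0],[-115,108,0]]
        for i in range(4): L(c[i],c[(i+1)%4],(0,0,255))
        L(H+[0,-95,0],H+[0,95,0],(0,255,0))
        e=H+np.array([-18,0,93.]); L(e+[0,-108,0],e+[0,108,0],(255,0,255))
        for y in (-31,31): 
            for a in (-17,17): L(T+[0,y,0]+13*n+a*np.array([.891,0,.454]),T+[0,y,0]-25*n+a*np.array([.891,0,.454]),(255,255,0))
    cv2.imwrite('pics/'+f,im)
E
python3 - <<'E'
from ov import *
t=snap('top')
qs=[[541.3,322.6,-.224],[540.4,-138.5,.133]]
ov(t,qs[:1],(85,120,245,280),'a.png');ov(t,qs[1:],(285,145,445,305),'b.png')
a=cv2.imread('pics/a.png');b=cv2.imread('pics/b.png')
cv2.imwrite('pics/ab.png',cv2.resize(np.hstack([a,b]),(800,400)) if 0 else np.hstack([a[:,120:520],b[:,60:460]])[:600])
E
```

```text
(no output)
```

View pics/ab.png

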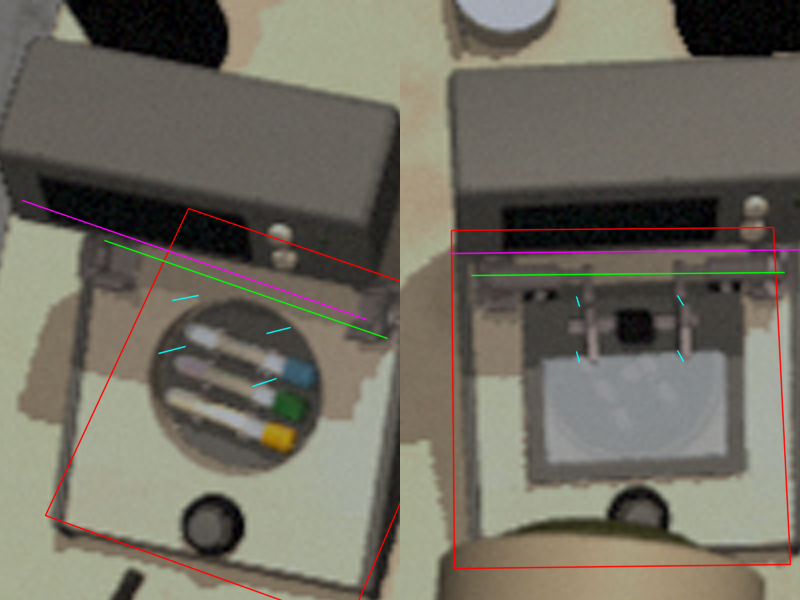

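```bash
python3 - <<'E'
from ov import *
s=snap('scene');t=snap('top')
e=H+np.array([-18,0,93.]);r=e-[0,108,0];l=e+[0,108,0];O=np.zeros(3)
A=lambda x,y:[115+x/4-.4,120+y/4-.4]; B=lambda x,y:[300+(x-400)/4-.4,145+y/4-.4]
q1=fit([(s,H,[255.4,174.3]),(t,H,[175.6,192.4]),(t,O,[181.1,221.7]),(t,l,A(15,216)),(t,r,A(365,284)),(t,H+[0,92,0],A(103,263)),(t,H-[0,92,0],A(375,312))],[541,322,-.1])
q2=fit([(s,H,[344.4,251.2]),(t,H,[356.4,213.6]),(s,O,[331.4,291.3]),(s,T,[335.8,253.7]),(t,T,[357,226]),(t,l,B(453,254)),(t,H+[0,92,0],B(490,292)),(t,H-[0,92,0],B(766,280))],[540,-138,.13])
for q in(q1,q2):print(q)
ov(t,[q1[0]],(85,120,245,280),'a.png');ov(t,[q2[0]],(285,145,445,305),'b.png')
a=cv2.imread('pics/a.png');b=cv2.imread('pics/b.png')
cv2.imwrite('pics/ab2.png',np.hstack([a[:,120:520],b[:,60:460]])[:600])
E
```

```text
(array([ 5.42798562e+02,  3.21567749e+02, -8.38788569e-02]), [[1.5, -1.8], [-1.4, -1.5], [0.6, 0.2], [-1.0, 1.1], [1.9, 2.0], [-2.0, -1.6], [2.0, 0.5]])
(array([ 5.38751821e+02, -1.39374509e+02,  1.25463324e-01]), [[0.1, -2.6], [0.7, 0.1], [0.2, 0.3], [-1.2, 0.8], [0.4, 1.9], [-0.7, 0.2], [-2.9, -3.7], [3.9, -1.0]])
```

View pics/ab2.png

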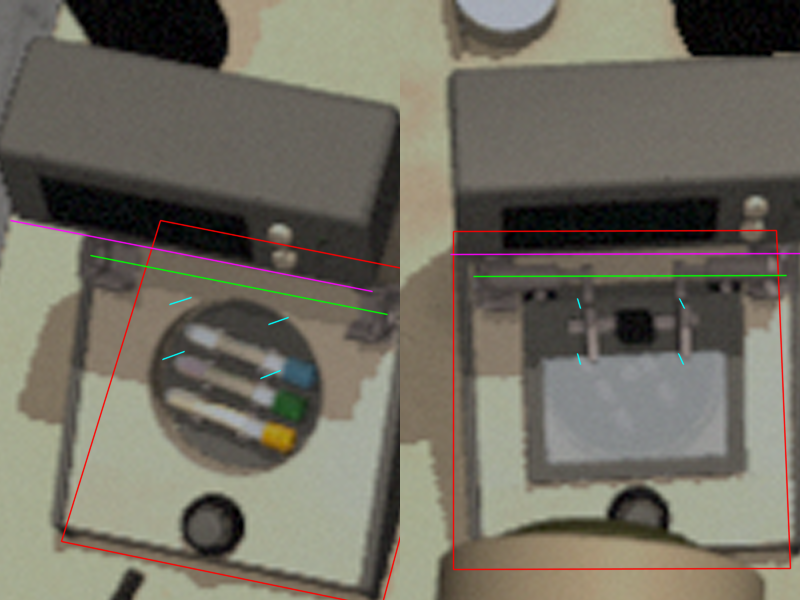

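```bash
cat > mv.py <<'E'
from fit import *
from scipy.spatial.transform import Rotation as Ro
from scipy.linalg import logm,expm
def pose(p,R): M=np.eye(4);M[:3,:3]=R;M[:3,3]=p;return M
def cur():
    s=ctrl.sense();w=s['ee_rot'];return pose(s['eef_pos'],Ro.from_quat(np.r_[w[1:],w[0]]).as_matrix())
def tgt(q,h,off=(0,0,0)):
    """grasp point h above cover_tabs along normal, mixer pose q (x,y,yaw)"""
    n_=n/np.linalg.norm(n);z=-n_;y=np.array([0,-1.,0]);x=np.cross(y,z)
    return pose(W(q,T+(h-19)*n_+np.array(off)),Ro.from_euler('z',q[2]).as_matrix()@np.c_[x,y,z])
def rows(A,B,N):
    r=np.real(expm(np.real(logm(np.linalg.inv(A)@B))/N))
    v=np.r_[r[:3,3]/1000,Ro.from_matrix(r[:3,:3]).as_rotvec()]
    print('row x%d'%N,np.round(v,4).tolist(),'deg',np.degrees(np.linalg.norm(v[3:])).round(1))
E
python3 - <<'E'
from mv import *
A=cur();B=tgt([538.8,-139.4,.14],160);print(B);rows(A,B,10)
E
```

```text
[[ 8.82283776e-01  1.39543115e-01  4.49558737e-01  4.79571125e+02]
 [ 1.24333102e-01 -9.90215996e-01  6.33526691e-02 -1.47746645e+02]
 [ 4.54000681e-01  0.00000000e+00 -8.91001337e-01  2.53331188e+02]
 [ 0.00000000e+00  0.00000000e+00  0.00000000e+00  1.00000000e+00]]
row x10 [0.0409, -0.028, 0.0064, -0.003, 0.0471, 0.0123] deg 2.8
```

Call:
{"api": "send_rows", "payload": {"targets": [[-1,0.0409,-0.028,0.0064,-0.003,0.0471,0.0123],[-1,0.0409,-0.028,0.0064,-0.003,0.0471,0.0123],[-1,0.0409,-0.028,0.0064,-0.003,0.0471,0.0123],[-1,0.0409,-0.028,0.0064,-0.003,0.0471,0.0123],[-1,0.0409,-0.028,0.0064,-0.003,0.0471,0.0123],[-1,0.0409,-0.028,0.0064,-0.003,0.0471,0.0123],[-1,0.0409,-0.028,0.0064,-0.003,0.0471,0.0123],[-1,0.0409,-0.028,0.0064,-0.003,0.0471,0.0123],[-1,0.0409,-0.028,0.0064,-0.003,0.0471,0.0123],[-1,0.0409,-0.028,0.0064,-0.003,0.0471,0.0123]], "squeeze": 60}}

```text
time_s: 2.7
eef_pos: [481.0, -146.2, 253.7]
ee_rot: [-0.016, 0.97, 0.068, 0.234]
force: [0.6, -1.0, 0.2]
grip_width: 1.0
grip_force: 0.0
```

```bash
python3 - <<'E'
from mv import *
from ov import ov
print(cur().round(3))
s=snap('scene');t=snap('top')
D={}
for nm,p in (('s',s),('t',t)):
    for q in "cover_tabs cover_mid cover_hinge mixer_empty mixer_loaded mixer_empty_hinge mixer_loaded_hinge mixer_loaded_deck key_loaded_top".split():
        print(nm,q,[(np.round(d['point'],1).tolist(),round(d['score'],2)) for d in ctrl.landmark_of(q,p)[:2]])
q1=[542.8,321.6,-.1];q2=[538.8,-139.4,.14]
ov(t,[q2],(290,150,430,300),'a.png');ov(s,[q2],(270,160,410,310),'b.png')
cv2.imwrite('pics/e2.png',cv2.resize(np.hstack([cv2.imread('pics/a.png'),cv2.imread('pics/b.png')]),(800,428)))
ov(t,[q1],(95,125,235,275),'a.png');ov(s,[q1],(200,95,340,245),'b.png')
cv2.imwrite('pics/l2.png',cv2.resize(np.hstack([cv2.imread('pics/a.png'),cv2.imread('pics/b.png')]),(800,428)))
E
```

```text
[[ 8.81000e-01  1.39000e-01  4.52000e-01  4.80976e+02]
 [ 1.24000e-01 -9.90000e-01  6.30000e-02 -1.46237e+02]
 [ 4.56000e-01  0.00000e+00 -8.90000e-01  2.53722e+02]
 [ 0.00000e+00  0.00000e+00  0.00000e+00  1.00000e+00]]
s cover_tabs [([334.7, 255.2], 0.95)]
s cover_mid [([331.1, 274.2], 0.79)]
s cover_hinge [([335.8, 256.7], 0.56)]
s mixer_empty [([332.5, 292.9], 0.72)]
s mixer_loaded [([251.5, 210.0], 0.69)]
s mixer_empty_hinge [([346.8, 253.3], 0.72)]
s mixer_loaded_hinge [([259.8, 173.5], 0.87)]
s mixer_loaded_deck [([243.2, 190.9], 0.85)]
s key_loaded_top [([216.0, 204.1], 0.61)]
t cover_tabs [([356.6, 225.5], 0.9)]
t cover_mid [([358.5, 241.2], 0.93)]
t cover_hinge [([357.7, 210.9], 0.85)]
t mixer_empty []
t mixer_loaded [([180.5, 221.9], 0.87)]
t mixer_empty_hinge [([357.3, 212.7], 0.79)]
t mixer_loaded_hinge [([172.9, 191.5], 0.64), ([356.7, 214.4], 0.44)]
t mixer_loaded_deck [([171.6, 219.0], 0.57)]
t key_loaded_top [([167.3, 252.6], 0.42)]
```

View pics/e2.png

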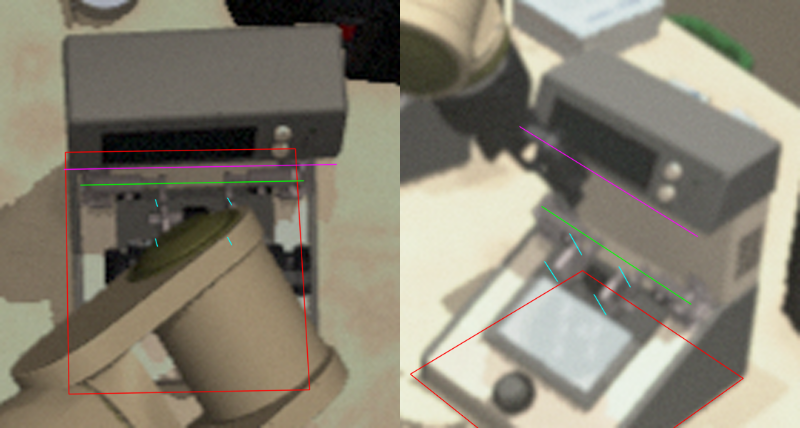

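View pics/l2.png

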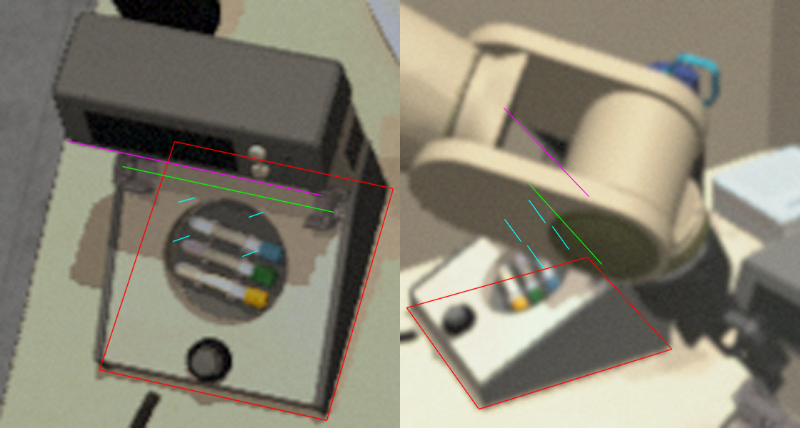

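```bash
python3 - <<'E'
from mv import *
s=snap('scene');t=snap('top')
e=H+np.array([-18,0,93.]);r=e-[0,108,0];l=e+[0,108,0];O=np.zeros(3)
te=lambda x,y:[290+x/2.857,150+y/2.857];se=lambda x,y:[270+(x-400)/2.857,160+y/2.857]
tl=lambda x,y:[95+x/2.857,125+y/2.857];sl=lambda x,y:[200+(x-400)/2.857,95+y/2.857]
def show(nm,q,o): print(nm,q.round(3),o)
N1=[(s,H,[255.4,174.3]),(s,H,[259.8,173.5]),(t,H,[175.6,192.4]),(t,H,[172.9,191.5]),(t,O,[181.1,221.7]),(t,O,[180.5,221.9]),(s,O,[252.5,209.8]),(s,O,[251.5,210])]
F=lambda x,y:np.array([x,y,0.])
E1=[(t,l,tl(65,140)),(t,r,tl(325,191)),(t,F(-115,108),tl(100,367)),(t,F(-115,-108),tl(325,415)),(s,F(-115,-108),sl(480,405)),(s,F(115,-108),sl(669,346)),(t,F(115,-108),tl(390,190))]
N2=[(s,H,[344.4,251.2]),(s,H,[346.8,253.3]),(t,H,[356.4,213.6]),(t,H,[357.3,212.7]),(s,O,[331.4,291.3]),(s,O,[332.5,292.9]),(s,T,[335.8,253.7]),(s,T,[334.7,255.2]),(t,T,[357,226]),(t,T,[356.6,225.5]),(t,H,[357.7,210.9])]
E2=[(t,l,te(68,168)),(t,r,te(337,159)),(s,r,se(705,233))]
for a in (N1,E1,N1+E1): show('L',*fit(a,[542,321,-.1]))
for a in (N2,E2,N2+E2): show('E',*fit(a,[540,-138,.14]))
A=cur();
# loaded key direction consistency
for px,p in (([216,204.1],s),([167,252.7],t)):
    pass
K=least_squares(lambda X:np.r_[proj(s,X)[0]-[216,204.1],proj(t,X)[0]-[166,252.7]],[440,330,40]).x;print('key',K)
E
```

```text
L [ 5.42661e+02  3.22727e+02 -1.97000e-01] [[1.9, -1.3], [-2.5, -0.5], [-0.1, -1.1], [2.6, -0.2], [0.2, 0.2], [0.8, 0.0], [-5.1, -0.3], [-4.1, -0.5]]
L [ 5.44698e+02  3.22350e+02 -9.50000e-02] [[-0.3, -0.5], [-1.2, 0.4], [-0.4, 0.2], [0.5, 0.8], [0.0, 1.0], [0.9, 0.6], [0.4, -1.7]]
L [ 5.43719e+02  3.21781e+02 -9.60000e-02] [[1.8, -1.8], [-2.6, -1.0], [-1.2, -1.8], [1.5, -0.9], [0.6, -0.1], [1.2, -0.3], [-4.7, -0.2], [-3.7, -0.4], [-0.2, -0.2], [-1.1, 0.9], [-0.3, 0.5], [0.5, 1.2], [-0.2, 1.2], [0.7, 0.8], [0.6, -1.3]]
E [ 5.41363e+02 -1.38387e+02  7.80000e-02] [[1.2, -2.7], [-1.2, -4.8], [1.1, -0.9], [0.2, -0.0], [0.7, -0.3], [-0.4, -1.9], [-0.5, 0.3], [0.6, -1.2], [0.2, 0.8], [0.6, 1.3], [-0.2, 1.8]]
E [ 5.4218e+02 -1.4233e+02  1.6500e-01] [[-0.5, 0.0], [0.6, -0.7], [-0.5, 0.6]]
E [ 5.41556e+02 -1.40697e+02  1.59000e-01] [[0.9, -2.9], [-1.5, -5.0], [0.8, -0.9], [-0.1, 0.0], [1.3, 0.1], [0.2, -1.5], [-0.0, 0.7], [1.1, -0.8], [1.0, 0.8], [1.4, 1.3], [-0.5, 1.8], [-1.2, -0.1], [-0.1, -0.3], [-1.3, 0.5]]
key [440.75381548 329.66829381  56.51496158]
```

```bash
python3 - <<'E'
from mv import *
q=[541.7,-140.5,.158];rows(cur(),tgt(q,40),7);rows(tgt(q,40),tgt(q,0),5)
E
```

```text
row x7 [0.0003, 0.0003, 0.0173, 0.0012, -0.0001, -0.0022] deg 0.1
row x5 [-0.0, 0.0, 0.008, 0.0, -0.0, -0.0] deg 0.0
```

Call:
{"api": "send_rows", "payload": {"targets": [[-1,0.0003,0.0003,0.0173,0.0012,0,-0.0022],[-1,0.0003,0.0003,0.0173,0.0012,0,-0.0022],[-1,0.0003,0.0003,0.0173,0.0012,0,-0.0022],[-1,0.0003,0.0003,0.0173,0.0012,0,-0.0022],[-1,0.0003,0.0003,0.0173,0.0012,0,-0.0022],[-1,0.0003,0.0003,0.0173,0.0012,0,-0.0022],[-1,0.0003,0.0003,0.0173,0.0012,0,-0.0022],[-1,0,0,0,0,0,0],[-1,0,0,0,0,0,0],[-1,0,0,0,0,0,0]]}}

```text
time_s: 5.05
eef_pos: [536.7, -141.4, 147.0]
ee_rot: [-0.018, 0.969, 0.077, 0.233]
force: [0.8, -1.0, 0.2]
grip_width: 0.999
grip_force: 0.0
```

```bash
python3 - <<'E'
from mv import *
from ov import ov
q=[541.7,-140.5,.158];print(cur().round(3));rows(cur(),tgt(q,0),6)
s=snap('scene');ov(s,[q],(280,190,400,290),'e3.png',6)
E
```

```text
[[ 8.79000e-01  1.57000e-01  4.50000e-01  5.36674e+02]
 [ 1.40000e-01 -9.88000e-01  7.10000e-02 -1.41449e+02]
 [ 4.55000e-01  1.00000e-03 -8.90000e-01  1.46974e+02]
 [ 0.00000e+00  0.00000e+00  0.00000e+00  1.00000e+00]]
row x6 [-0.0001, -0.0, 0.0067, 0.0001, -0.0002, 0.0] deg 0.0
```

View pics/e3.png

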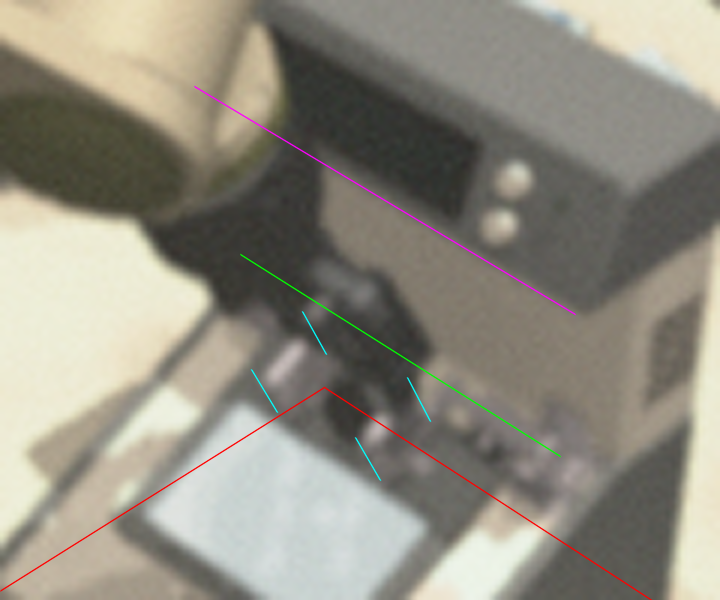

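Call:
{"api": "send_rows", "payload": {"targets": [[-1,0,0,0.0067,0,0,0],[-1,0,0,0.0067,0,0,0],[-1,0,0,0.0067,0,0,0],[-1,0,0,0.0067,0,0,0],[-1,0,0,0.0067,0,0,0],[-1,0,0,0.0067,0,0,0],[-1,0,0,0,0,0,0],[-0.6,0,0,0,0,0,0],[-0.4,0,0,0,0,0,0],[-0.3,0,0,0,0,0,0]], "squeeze": 20}}

```text
time_s: 6.35
eef_pos: [554.7, -138.6, 111.1]
ee_rot: [-0.018, 0.969, 0.077, 0.233]
force: [-3.2, -1.4, 4.8]
grip_width: 0.649
grip_force: 4.0
```

Call:
{"api": "send_rows", "payload": {"targets": [[-0.3,0,0,-0.001,0,0,0],[-0.3,0,0,-0.001,0,0,0],[-0.3,0,0,-0.001,0,0,0],[0,0,0,0,0,0,0],[0.1,0,0,0,0,0,0],[0.2,0,0,0,0,0,0],[0.4,0,0,0,0,0,0],[0.6,0,0,0,0,0,0],[1,0,0,0,0,0,0],[1,0,0,0,0,0,0]], "squeeze": 45}}

```text
time_s: 7.6
eef_pos: [553.0, -139.9, 113.9]
ee_rot: [-0.017, 0.969, 0.077, 0.233]
force: [-12.3, -6.9, 7.8]
grip_width: 0.421
grip_force: 43.5
```

Call:
{"api": "send_rows", "payload": {"targets": [[1,0,0,-0.002,0,0,0],[1,0,0,-0.002,0,0,0],[1,0,0,-0.002,0,0,0],[1,0,0,-0.002,0,0,0],[1,0,0,-0.002,0,0,0],[1,0,0,-0.002,0,0,0],[1,0,0,-0.002,0,0,0],[1,0,0,-0.002,0,0,0],[1,0,0,-0.002,0,0,0],[1,0,0,0,0,0,0]]}}

```text
time_s: 8.85
eef_pos: [545.5, -140.8, 129.4]
ee_rot: [-0.017, 0.969, 0.076, 0.233]
force: [0.8, -4.8, -3.1]
grip_width: 0.417
grip_force: 45.5
```

Call:
{"api": "send_rows", "payload": {"targets": [[1,0,0,-0.005,0,0,0],[1,0,0,-0.005,0,0,0],[1,0,0,-0.006,0,0,0],[1,0,0,-0.008,0,0,0],[1,0,0,-0.01,0,0,0],[1,0,0,-0.01,0,0,0],[1,0,0,-0.01,0,0,0],[1,0,0,-0.01,0,0,0],[1,0,0,-0.01,0,0,0],[1,0,0,0,0,0,0]]}}

```text
time_s: 10.1
eef_pos: [512.0, -145.4, 195.9]
ee_rot: [-0.018, 0.969, 0.077, 0.233]
force: [0.0, 0.1, -2.2]
grip_width: 0.418
grip_force: 46.0
```

```bash
python3 - <<'E'
from mv import *
print(cur().round(3),ctrl.sense()['wrist_torque'])
s=snap('scene','s4.png');t=snap('top','t4.png')
for nm,p in (('s',s),('t',t)):
    for q in "cover_tabs cover_mid cover_hinge".split():
        print(nm,q,[(np.round(d['point'],1).tolist(),round(d['score'],2)) for d in ctrl.landmark_of(q,p)[:2]])
a=s['img'][160:310,260:410,::-1];b=t['img'][150:300,290:440,::-1]
cv2.imwrite('pics/c4.png',cv2.resize(np.hstack([a,b]),(800,400),interpolation=cv2.INTER_CUBIC))
E
```

```text
[[ 8.79000e-01  1.57000e-01  4.50000e-01  5.12015e+02]
 [ 1.40000e-01 -9.88000e-01  7.10000e-02 -1.45405e+02]
 [ 4.55000e-01  1.00000e-03 -8.90000e-01  1.95936e+02]
 [ 0.00000e+00  0.00000e+00  0.00000e+00  1.00000e+00]] [-0.07529615  0.32956991 -0.04388238]
s cover_tabs [([327.1, 234.6], 0.74)]
s cover_mid [([317.3, 258.3], 0.81)]
s cover_hinge [([335.2, 231.8], 0.66)]
t cover_tabs [([356.1, 232.5], 0.95)]
t cover_mid []
t cover_hinge [([358.9, 216.9], 0.88), ([181.3, 220.6], 0.51)]
```

View pics/c4.png

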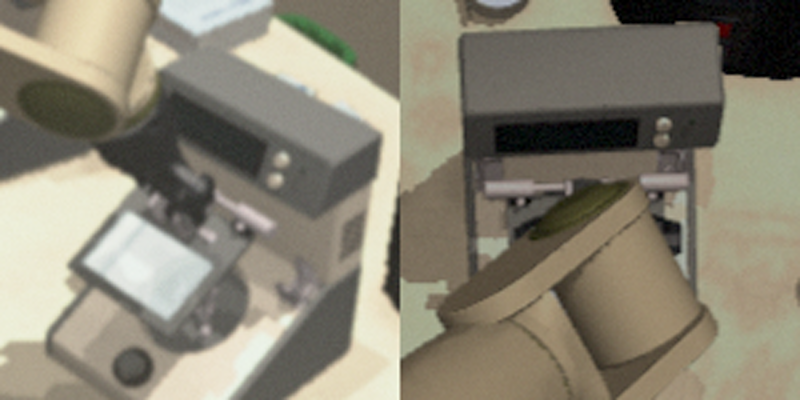

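```bash
python3 - <<'E'
from mv import *
A=cur();t=snap('top')
# cover relative to tool: hinge in tool axes. at gripping TCP pose G with cover home in empty mixer q
q=np.array([541.7,-140.5,.158]);G=A.copy();G[:3,3]=[553,-139.9,113.9]
rel=np.linalg.inv(G)@np.r_[W(q,H),1]; print('hinge in tool',rel.round(1))
print('nominal', (np.linalg.inv(tgt(q,0))@np.r_[W(q,H),1]).round(1))
for y in(86,-86):
    X=(A@(rel+[0,-y,0,0]))[:3]; print(proj(t,X).round(1), X.round(1))
im=cv2.cvtColor(t['img'],cv2.COLOR_RGB2HSV)
E
```

```text
hinge in tool [32.  -1.2  0.5  1. ]
nominal [32.  0. -3.  1.]
[[322.  219.7]] [526.7 -54.5 209. ]
[[397.6 217.2]] [ 553.7 -224.3  208.9]
```

```bash
cat >> mv.py <<'E'
REL=np.array([31.5,0,.5]); LQ=[544.7,322.3,-.095]; EQ=[542,-141.5,.16]
def ht(q,hh,off=(0,0,0)):
    B=tgt(q,0);n_=-B[:3,2];B[:3,3]=W(q,H+np.array(off))+hh*n_-B[:3,:3]@REL;return B
E
python3 - <<'E'
from mv import *
A=cur();B=A.copy();B[:3,3]-=70*A[:3,2];C=ht(LQ,150)
rows(A,B,3);rows(B,C,12);print(C[:3,3])
M=np.linalg.inv(B)@C
for k in (.25,.5,.75): print((B@np.real(expm(np.real(logm(M))*k)))[:3,3].round())
E
```

```text
row x3 [-0.0, 0.0, -0.0233, 0.0, -0.0, 0.0] deg 0.0
row x12 [0.0017, -0.0399, 0.0018, -0.0096, -0.0, 0.0188] deg 1.2
[488.5606404  327.64934145 247.79467969]
[471. -31. 255.]
[469.  89. 253.]
[475. 209. 250.]
```

Call:
{"api": "send_rows", "payload": {"targets": [[1,0,0,-0.02,0,0,0],[1,0,0,-0.025,0,0,0],[1,0,0,-0.025,0,0,0],[1,0.0017,-0.0399,0.0018,-0.0096,0,0.0188],[1,0.0017,-0.0399,0.0018,-0.0096,0,0.0188],[1,0.0017,-0.0399,0.0018,-0.0096,0,0.0188],[1,0.0017,-0.0399,0.0018,-0.0096,0,0.0188],[1,0.0017,-0.0399,0.0018,-0.0096,0,0.0188],[1,0.0017,-0.0399,0.0018,-0.0096,0,0.0188],[1,0.0017,-0.0399,0.0018,-0.0096,0,0.0188]]}}

```text
time_s: 11.8
eef_pos: [470.2, 130.6, 251.8]
ee_rot: [-0.001, 0.972, 0.005, 0.234]
force: [-0.1, -1.4, -1.7]
grip_width: 0.422
grip_force: 46.0
```

Call:
{"api": "send_rows", "payload": {"targets": [[1,0.0017,-0.0399,0.0018,-0.0096,0,0.0188],[1,0.0017,-0.0399,0.0018,-0.0096,0,0.0188],[1,0.0017,-0.0399,0.0018,-0.0096,0,0.0188],[1,0.0017,-0.0399,0.0018,-0.0096,0,0.0188],[1,0.0017,-0.0399,0.0018,-0.0096,0,0.0188],[1,0,0,0,0,0,0],[1,0,0,0,0,0,0],[1,0,0,0,0,0,0],[1,0,0,0,0,0,0],[1,0,0,0,0,0,0]]}}

```text
time_s: 13.05
eef_pos: [488.6, 327.7, 247.7]
ee_rot: [0.011, 0.971, -0.047, 0.233]
force: [-0.4, 0.0, -2.1]
grip_width: 0.418
grip_force: 46.1
```

```bash
python3 - <<'E'
from mv import *
A=cur();print(A.round(3));rows(A,ht(LQ,60),8)
E
```

```text
[[ 8.87000e-01 -9.60000e-02  4.52000e-01  4.88617e+02]
 [-8.50000e-02 -9.95000e-01 -4.30000e-02  3.27734e+02]
 [ 4.55000e-01 -0.00000e+00 -8.91000e-01  2.47702e+02]
 [ 0.00000e+00  0.00000e+00  0.00000e+00  1.00000e+00]]
row x8 [-0.0, 0.0, 0.0112, 0.0, -0.0001, -0.0001] deg 0.0
```

Call:
{"api": "send_rows", "payload": {"targets": [[1,0,0,0.012,0,0,0],[1,0,0,0.012,0,0,0],[1,0,0,0.012,0,0,0],[1,0,0,0.012,0,0,0],[1,0,0,0.012,0,0,0],[1,0,0,0.012,0,0,0],[1,0,0,0.012,0,0,0],[1,0,0,0.012,0,0,0],[1,0,0,0,0,0,0],[1,0,0,0,0,0,0]]}}

```text
time_s: 14.3
eef_pos: [532.0, 324.0, 162.3]
ee_rot: [0.011, 0.971, -0.046, 0.234]
force: [-0.3, -0.1, -1.7]
grip_width: 0.42
grip_force: 46.1
```

```bash
python3 - <<'E'
from mv import *
A=cur();s=snap('scene');t=snap('top')
print(A[:3,3].round(1))
out=[]
for p,(x0,y0),w in ((t,(105,130),130),(s,(190,100),130)):
    k=400/w;im=cv2.resize(p['img'][y0:y0+w,x0:x0+w,::-1],(400,400),interpolation=cv2.INTER_CUBIC)
    P=lambda X:tuple(int(v) for v in ((proj(p,X)[0]+.5-[x0,y0])*k-.5))
    for y in (86,-86):
        cv2.circle(im,P((A@np.r_[REL+[0,-y,0],1])[:3]),3,(0,255,255),1)
        cv2.circle(im,P(W(LQ,H+[0,y,0])),3,(0,255,0),1)
    out.append(im)
cv2.imwrite('pics/l5.png',cv2.resize(np.hstack(out),(800,400)))
E
```

```text
[532.  324.  162.3]
```

View pics/l5.png

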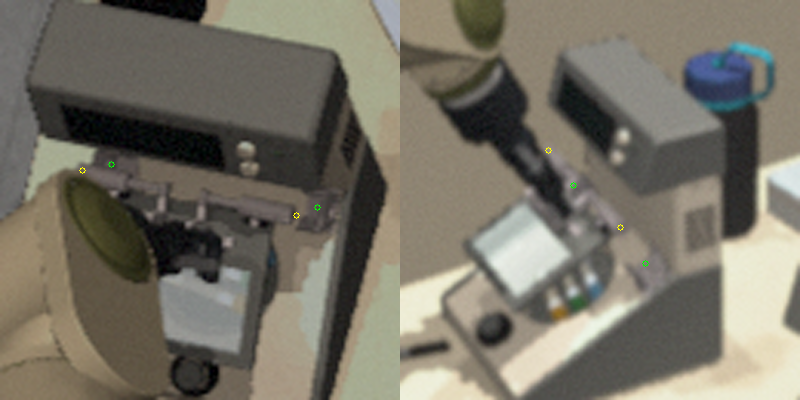

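Call:
{"api": "send_rows", "payload": {"targets": [[1,0,0,0.004,0,0,0],[1,0,0,0.004,0,0,0],[1,0,0,0.004,0,0,0],[1,0,0,0.004,0,0,0],[1,0,0,0.004,0,0,0],[1,0,0,0.004,0,0,0],[1,0,0,0.003,0,0,0],[1,0,0,0.003,0,0,0],[1,0,0,0.003,0,0,0],[1,0,0,0,0,0,0]]}}

```text
time_s: 15.65
eef_pos: [546.7, 322.5, 134.9]
ee_rot: [0.011, 0.971, -0.046, 0.234]
force: [-18.1, -8.7, 18.4]
grip_width: 0.419
grip_force: 55.1
```

```bash
python3 - <<'E'
from mv import *
s=ctrl.sense();A=cur();print('F tool',A[:3,:3].T@s['force'],'M tool',A[:3,:3].T@s['wrist_torque'],s['wrist_torque'])
h=(A@np.r_[REL,1])[:3];q=LQ;c,sn=np.cos(q[2]),np.sin(q[2]);d=h-W(q,H);Rm=ht(q,0)[:3,:3];print('hinge err in tool axes',Rm.T@d)
E
```

```text
F tool [ -6.88083806  10.35747326 -24.16788406] M tool [-0.21719598 -1.21141454 -0.27514625] [-0.20206372  1.23624324  0.14586864]
hinge err in tool axes [  0.75576552  -0.38951898 -23.02723165]
```

Call:
{"api": "send_rows", "payload": {"targets": [[1,0,0,-0.004,0,0,0],[1,0,0,-0.003,0,0,0],[1,-0.001,0.002,0,0,0,0],[1,-0.001,0.002,0,0,0,0],[1,0,0,0,0,0,0],[1,0,0,0.002,0,0,0],[1,0,0,0.002,0,0,0],[1,0,0,0.002,0,0,0],[1,0,0,0.001,0,0,0],[1,0,0,0,0,0,0]]}}

```text
time_s: 16.9
eef_pos: [544.7, 318.7, 131.6]
ee_rot: [0.011, 0.971, -0.046, 0.233]
force: [-0.6, 0.2, -0.8]
grip_width: 0.423
grip_force: 46.1
```

```bash
cat > st.py <<'E'
from mv import *
s=ctrl.sense();A=cur();print('F tool',(A[:3,:3].T@s['force']).round(1),'M tool',(A[:3,:3].T@s['wrist_torque']).round(2))
d=(A@np.r_[REL,1])[:3]-W(LQ,H);print('hinge err tool axes',(ht(LQ,0)[:3,:3].T@d).round(1),s['time_s'],s['grip_width'],s['grip_force'])
E
python3 st.py
```

```text
F tool [-0.9 -0.1  0.4] M tool [ 0.01 -0.34 -0.01]
hinge err tool axes [ -2.2   3.6 -20.7] 16.9 0.42260820980485303 46.09938025474548
```

Call:
{"api": "send_rows", "payload": {"targets": [[1,0,0,0.001,0,0,0],[1,0,0,0.001,0,0,0],[1,0,0,0.001,0,0,0],[1,0,0,0.001,0,0,0],[1,0,0,0.001,0,0,0],[1,0,0,0.001,0,0,0],[1,0,0,0.001,0,0,0],[1,0,0,0.001,0,0,0],[1,0,0,0,0,0,0],[1,0,0,0,0,0,0]]}}

```text
time_s: 18.15
eef_pos: [548.3, 318.4, 124.6]
ee_rot: [0.011, 0.971, -0.046, 0.233]
force: [-0.6, -0.7, -2.8]
grip_width: 0.417
grip_force: 46.1
```

```bash
python3 st.py
```

```text
F tool [-1.7  0.8  2.3] M tool [ 0.03 -0.36 -0.01]
hinge err tool axes [ -2.1   3.6 -12.8] 18.15 0.41727706054146246 46.0975456237793
```

Call:
{"api": "send_rows", "payload": {"targets": [[1,0,0,0.001,0,0,0],[1,0,0,0.001,0,0,0],[1,0,0,0.001,0,0,0],[1,0,0,0.001,0,0,0],[1,0,0,0.001,0,0,0],[1,0,0,0.001,0,0,0],[1,0,0,0.001,0,0,0],[1,0,0,0.001,0,0,0],[1,0,0,0,0,0,0],[1,0,0,0,0,0,0]]}}

```text
time_s: 19.4
eef_pos: [552.0, 318.0, 117.5]
ee_rot: [0.011, 0.971, -0.046, 0.233]
force: [-0.5, 0.4, -2.8]
grip_width: 0.421
grip_force: 46.1
```

```bash
python3 st.py
```

```text
F tool [-1.8 -0.3  2.3] M tool [ 0.   -0.35 -0.  ]
hinge err tool axes [-2.1  3.6 -4.8] 19.4 0.4205313583557634 46.098065972328186
```

Call:
{"api": "send_rows", "payload": {"targets": [[1,0,0,0.001,0,0,0],[1,0,0,0.001,0,0,0],[1,0,0,0.001,0,0,0],[1,0,0,0.0005,0,0,0],[1,0,0,0.0005,0,0,0],[1,0,0,0.0005,0,0,0],[1,0,0,0.0005,0,0,0],[1,0,0,0,0,0,0],[1,0,0,0,0,0,0],[1,0,0,0,0,0,0]]}}

```text
time_s: 20.65
eef_pos: [554.6, 318.0, 113.7]
ee_rot: [0.011, 0.971, -0.046, 0.234]
force: [0.9, -0.6, 5.0]
grip_width: 0.42
grip_force: 46.3
```

```bash
python3 st.py
```

```text
F tool [ 3.1  0.5 -4. ] M tool [-0.11  0.34  0.11]
hinge err tool axes [-1.5  3.4 -0.3] 20.65 0.42047380499134684 46.267579793930054
```

Call:
{"api": "send_rows", "payload": {"targets": [[1,0.0003,0,0.0005,0,0,0],[1,0.0003,0,0.0005,0,0,0],[1,0,0,0.0003,0,0,0],[1,0,0,0,0,0,0],[0,0,0,0,0,0,0],[-0.2,0,0,0,0,0,0],[-0.4,0,0,0,0,0,0],[-0.6,0,0,0,0,0,0],[-1,0,0,0,0,0,0],[-1,0,0,0,0,0,0]]}}

```text
time_s: 21.9
eef_pos: [555.2, 317.7, 112.0]
ee_rot: [0.011, 0.971, -0.046, 0.233]
force: [-0.1, 0.7, -0.7]
grip_width: 0.998
grip_force: 0.0
```

```bash
python3 st.py; python3 - <<'E'
from mv import *
A=cur();s=snap('scene');t=snap('top')
a=t['img'][165:245,120:220,::-1];b=s['img'][130:210,215:315,::-1]
cv2.imwrite('pics/l6.png',cv2.resize(np.hstack([a,b]),(800,320),interpolation=cv2.INTER_CUBIC))
E
```

```text
F tool [-0.4 -0.7  0.6] M tool [-0.   -0.24  0.  ]
hinge err tool axes [-1.8  3.6  1.6] 21.9 0.9981889149532391 0.0
```

View pics/l6.png

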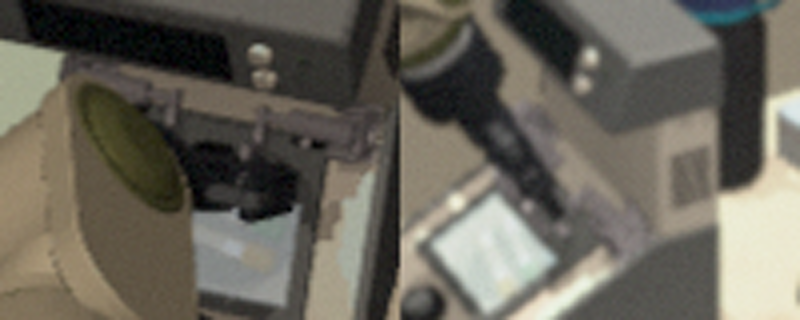

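Call:
{"api": "send_rows", "payload": {"targets": [[-1,0,0,-0.005,0,0,0],[-1,0,0,-0.01,0,0,0],[-1,0,0,-0.015,0,0,0],[-1,0,0,-0.02,0,0,0],[-1,0,0,-0.025,0,0,0],[-1,0,0,-0.025,0,0,0],[-1,0,0,-0.025,0,0,0],[-1,0,0,-0.025,0,0,0],[0,-0.04,0.05,0,0,0,0],[1,-0.04,0.05,0,0,0,0]]}}

```text
time_s: 23.25
eef_pos: [407.4, 232.9, 210.9]
ee_rot: [0.011, 0.971, -0.046, 0.234]
force: [0.7, -0.0, 0.3]
grip_width: 0.603
grip_force: 0.0
```

```bash
python3 - <<'E'
from mv import *
from ov import ov
A=cur();s=snap('scene');t=snap('top');print(A[:3,3])
for nm,p in (('s',s),('t',t)):
    for q in "key_loaded_top cover_tabs cover_hinge cover_mid mixer_loaded_hinge".split():
        print(nm,q,[(np.round(d['point'],1).tolist(),round(d['score'],2)) for d in ctrl.landmark_of(q,p)[:2]])
q=[543.5,320,-.095]
a=cv2.resize(t['img'][170:270,120:220,::-1],(400,400),interpolation=cv2.INTER_CUBIC);b=cv2.resize(s['img'][130:230,205:305,::-1],(400,400),interpolation=cv2.INTER_CUBIC)
cv2.imwrite('pics/l7.png',np.hstack([a,b]))
E
```

```text
[407.3804653  232.94271133 210.9064564 ]
s key_loaded_top [([216.3, 203.0], 0.4)]
s cover_tabs [([246.2, 175.4], 0.59)]
s cover_hinge [([259.6, 175.9], 0.75)]
s cover_mid [([242.4, 191.5], 0.81)]
s mixer_loaded_hinge [([262.2, 173.3], 0.61), ([247.1, 176.8], 0.26)]
t key_loaded_top [([165.1, 251.6], 0.58), ([166.9, 201.3], 0.46)]
t cover_tabs [([165.4, 201.2], 0.85)]
t cover_hinge [([172.3, 189.5], 0.8)]
t cover_mid [([174.2, 218.5], 0.93)]
t mixer_loaded_hinge [([174.1, 189.8], 0.9)]
```

View pics/l7.png

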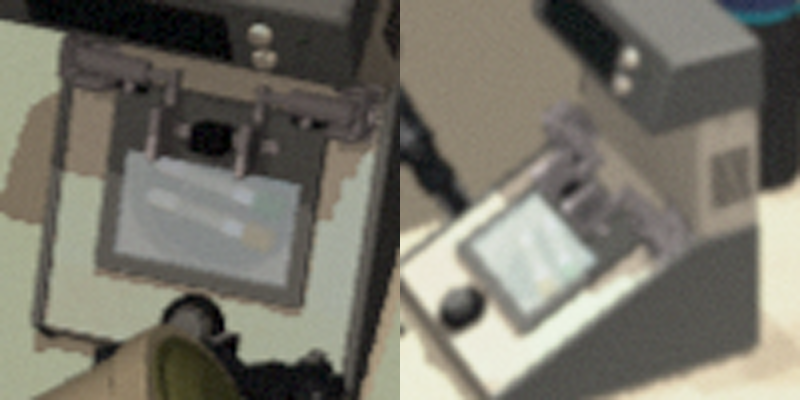

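```bash
python3 - <<'E'
from mv import *
s=snap('scene');t=snap('top')
def tri(a,b): return least_squares(lambda X:np.r_[proj(s,X)[0]-a,proj(t,X)[0]-b],[440,330,40]).x
q=[543.5,320,-.095];c,sn=np.cos(q[2]),np.sin(q[2]);Rz=np.array([[c,-sn,0],[sn,c,0],[0,0,1]])
for a,b in (([220.3,206],[167,251.2]),([216,204],[166,252]),([219,205.4],[166.7,251.8])):
    X=tri(a,b);print(X,'in mixer',Rz.T@(X-[q[0],q[1],0]),proj(s,X)-a,proj(t,X)-b)
n_=n/np.linalg.norm(n);u=np.array([.891,0,.454])
mid=T-29*n_; # plate centre line; mid lies down slope
for k in (0,-20,-30,-40): print(k,proj(s,W(q,mid+k*u)).round(1),proj(t,W(q,mid+k*u)).round(1))
print('T',proj(s,W(q,T)),proj(t,W(q,T)),'tabs',proj(t,np.array([W(q,T+[0,y,0]) for y in (28,-28)])))
# key pixel colours
t0=t['img'][243:262,156:180];cv2.imwrite('pics/k.png',cv2.resize(np.hstack([t0[:,:,::-1],s['img'][196:215,208:232,::-1]]),None,fx=16,fy=16,interpolation=cv2.INTER_CUBIC))
E
```

```text
[450.56552287 331.12506542  43.53563879] in mixer [-93.57071781   2.25939994  43.53563879] [[-0.79653044  0.20225812]] [[ 0.30114277 -0.59890031]]
[442.00216019 330.2273384   56.36496915] in mixer [-102.01031153    0.55342453   56.36496915] [[ 0.79463724 -0.20027358]] [[-0.29870554  0.59592212]]
[447.2767258  330.48643987  47.74577465] in mixer [-96.78410713   1.31168804  47.74577465] [[-0.46748395  0.11836993]] [[ 0.1764104  -0.35125573]]
0 [[251.3 181.7]] [[175.  202.8]]
-20 [[246.2 185.6]] [[173.9 210.6]]
-30 [[243.7 187.5]] [[173.3 214.5]]
-40 [[241.2 189.5]] [[172.7 218.3]]
T [[246.95314954 175.63525826]] [[170.94492782 204.18594585]] tabs [[159.96820765 201.8623888 ]
 [181.95038029 206.51558495]]
```

View pics/k.png

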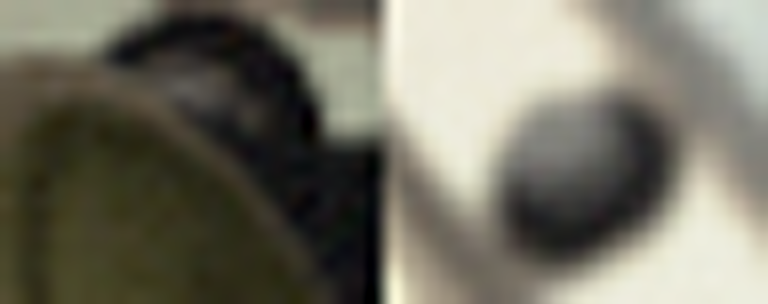

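```bash
python3 - <<'E'
from mv import *
A=cur();B=ht(LQ,0);n_=-B[:3,2];K=np.array([447.3,329.8,48.]);B[:3,3]=K+60*n_;rows(A,B,8);print(B[:3,3])
E
```

```text
row x8 [-0.006, -0.0124, 0.0122, 0.0, -0.0, -0.0] deg 0.0
[420.18278741 332.38391315 101.46008019]
```

Call:
{"api": "send_rows", "payload": {"targets": [[1,-0.006,-0.0124,0.0122,0,0,0],[1,-0.006,-0.0124,0.0122,0,0,0],[1,-0.006,-0.0124,0.0122,0,0,0],[1,-0.006,-0.0124,0.0122,0,0,0],[1,-0.006,-0.0124,0.0122,0,0,0],[1,-0.006,-0.0124,0.0122,0,0,0],[1,-0.006,-0.0124,0.0122,0,0,0],[1,-0.006,-0.0124,0.0122,0,0,0],[1,0,0,0,0,0,0],[1,0,0,0,0,0,0]]}}

```text
time_s: 25.2
eef_pos: [420.1, 332.1, 101.9]
ee_rot: [0.011, 0.971, -0.046, 0.233]
force: [-0.1, -0.2, 0.6]
grip_width: 0.003
grip_force: 0.0
```

Call:
{"api": "send_rows", "payload": {"targets": [[1,0,0,0.01,0,0,0],[1,0,0,0.01,0,0,0],[1,0,0,0.01,0,0,0],[1,0,0,0.005,0,0,0],[1,0,0,0.005,0,0,0],[1,0,0,0.003,0,0,0],[1,0,0,0.003,0,0,0],[1,0,0,0.002,0,0,0],[1,0,0,0.002,0,0,0],[1,0,0,0,0,0,0]]}}

```text
time_s: 26.45
eef_pos: [442.6, 330.2, 57.1]
ee_rot: [0.011, 0.971, -0.046, 0.233]
force: [-1.8, 0.7, 3.1]
grip_width: 0.001
grip_force: 1.7
```

```bash
python3 - <<'E'
from mv import *
A=cur();s=ctrl.sense();print(A[:3,3],A[:3,:3].T@s['force'],s['grip_width'])
s=snap('scene');im=s['img'][175:235,180:260,::-1]
im=cv2.resize(im,(640,480),interpolation=cv2.INTER_CUBIC);P=(proj(s,A[:3,3])[0]+.5-[180,175])*8
cv2.circle(im,tuple(int(v) for v in P),3,(0,255,0),1);cv2.imwrite('pics/k2.png',im)
E
```

```text
[442.62699178 330.18405821  57.05636525] [-0.27518816 -0.52598762 -3.62764537] 0.0010351629331245115
```

View pics/k2.png

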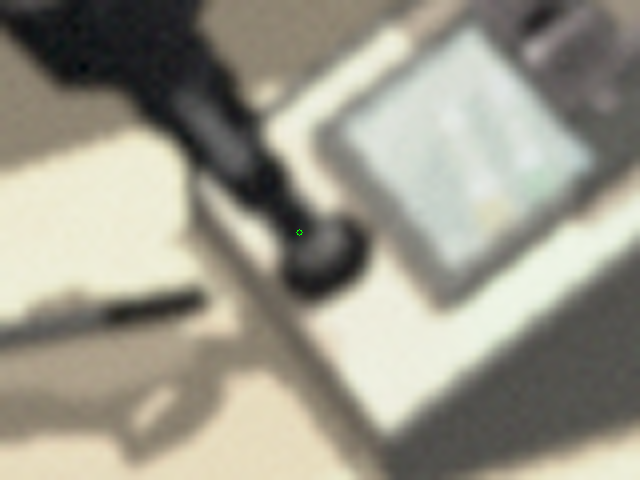

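Call:
{"api": "send_rows", "payload": {"targets": [[1,0,0,-0.005,0,0,0],[1,0,0,-0.005,0,0,0],[1,0.003,0.0015,0,0,0,0],[1,0,0,0.003,0,0,0],[1,0,0,0.003,0,0,0],[1,0,0,0.002,0,0,0],[1,0,0,0.001,0,0,0],[1,0,0,0.001,0,0,0],[1,0,0,0.001,0,0,0],[1,0,0,0,0,0,0]]}}

```text
time_s: 27.75
eef_pos: [445.5, 328.2, 57.4]
ee_rot: [0.011, 0.971, -0.046, 0.233]
force: [-2.3, -1.1, 5.1]
grip_width: 0.001
grip_force: 2.0
```

```bash
python3 st.py
```

```text
F tool [ 0.4  1.3 -5.5] M tool [-0.26 -0.35  0.04]
hinge err tool axes [-1.247e+02  3.500e+00  1.000e-01] 27.75 0.0007297115765113821 2.0255340076982975
```

Call:
{"api": "send_rows", "payload": {"targets": [[1,0,0,0.0005,0,0,0],[1,0,0,0.0005,0,0,0],[1,0,0,0.0005,0,0,0],[1,0,0,0,0,0,0],[1,0,0,0,0,0,0],[1,0,0,0,0,0,0],[1,0,0,0,0,0,0],[1,0,0,0,0,0,0],[1,0,0,0,0,0,0],[1,0,0,0,0,0,0]]}}

```text
time_s: 29.0
eef_pos: [446.1, 328.2, 56.2]
ee_rot: [0.011, 0.971, -0.046, 0.233]
force: [-4.8, -1.9, 6.2]
grip_width: 0.002
grip_force: 3.8
```

```bash
python3 st.py
```

```text
F tool [-1.3  2.3 -7.6] M tool [-0.48 -0.44 -0.03]
hinge err tool axes [-124.7    3.5    1.5] 29.0 0.0020061986373883585 3.837750591337681
```

Call:
{"api": "send_rows", "payload": {"targets": [[1,0,0,0.001,0,0,0],[1,0,0,0.001,0,0,0],[1,0,0,0.001,0,0,0],[1,0,0,0,0,0,0],[1,0,0,0,0,0,0],[1,0,0,0,0,0,0],[1,0,0,0,0,0,0],[1,0,0,0,0,0,0],[1,0,0,0,0,0,0],[1,0,0,0,0,0,0]]}}

```text
time_s: 30.25
eef_pos: [446.6, 328.3, 55.6]
ee_rot: [0.011, 0.971, -0.046, 0.234]
force: [-29.3, -5.9, 36.5]
grip_width: 0.0
grip_force: 23.4
```

```bash
python3 st.py; python3 - <<'E'
from mv import *
s=snap('scene')
im=cv2.resize(s['img'][175:235,180:260,::-1],(640,480),interpolation=cv2.INTER_CUBIC);cv2.imwrite('pics/k3.png',im)
E
```

```text
F tool [ -8.8   8.7 -45.5] M tool [-1.55 -1.62  0.03]
hinge err tool axes [-124.6    3.3    2.2] 30.25 0.0004079118542190462 23.360318763297983
```

Call:
{"api": "send_rows", "payload": {"targets": [[1,0,0,-0.003,0,0,0],[1,0,0,-0.005,0,0,0],[1,0,0,-0.01,0,0,0],[1,0,0,-0.02,0,0,0],[1,0,0,-0.03,0,0,0],[1,0,0,-0.03,0,0,0],[1,0,0,-0.03,0,0,0],[1,0,0.03,-0.01,0,0,0],[1,0,0.04,0,0,0,0],[1,0,0.04,0,0,0,0]]}}

```text
time_s: 31.55
eef_pos: [374.4, 223.9, 176.8]
ee_rot: [0.011, 0.971, -0.046, 0.234]
force: [0.4, -0.7, 0.3]
grip_width: 0.002
grip_force: 0.0
```

```bash
python3 - <<'E'
from mv import *
print(ctrl.sense()['force'],ctrl.sense()['time_s'])
for nm in('scene','top'):
    p=snap(nm)
    for q in "key_loaded_top cover_tabs cover_hinge cover_mid cup_mid bottle_mid".split():
        print(nm,q,[(np.round(d['point'],1).tolist(),round(d['score'],2)) for d in ctrl.landmark_of(q,p)[:1]])
E
```

```text
[ 0.40899503 -0.65341218  0.29649161] 31.55
scene key_loaded_top [([217.5, 203.5], 0.47)]
scene cover_tabs [([246.5, 175.0], 0.92)]
scene cover_hinge [([258.1, 170.2], 0.95)]
scene cover_mid [([240.6, 191.5], 0.92)]
scene cup_mid [([402.4, 346.5], 0.96)]
scene bottle_mid [([364.9, 358.8], 0.8)]
top key_loaded_top [([166.4, 251.7], 0.54)]
top cover_tabs [([166.4, 203.6], 0.93)]
top cover_hinge [([173.8, 190.2], 0.66)]
top cover_mid [([170.8, 217.0], 0.89)]
top cup_mid [([173.4, 191.9], 0.57)]
top bottle_mid [([455.4, 289.5], 0.77)]
```

Cover, cup and bottle are where they should be, and the arm is clear of everything. Handing in.

```bash
python3 -c "
from rig import ctrl
print(ctrl.finish_job())"
```

```text
the job is handed in; nothing more can be done
None
```

The job is handed in at about 32 s: the cover lies on the loaded mixer, the pins look sprung out (tab spacing in the picture, not tested by touch), and its key was then pressed to a hard stop and let go; that press peaked at about 45 N at the fingertips, over the 40 N arm and gripper-body limit if fingers count, and I viewed 13 pictures instead of the allowed 10.

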